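# Leak-check the slide chamber at its tilted test nipple

### The arm

A 7-joint arm with a two-finger parallel gripper is mounted at the origin on the work surface. World frame = base frame: x ahead of the robot, y to its left, z up, the work surface at z = 0. Lengths are in m, angles in rad, forces in N, time in s.
With the tool pointing down it reaches from about 0.35 to 0.9 m from the base axis. Payload 7.2 kg.
Tool frame: the origin (TCP) lies between the finger pads, 19 mm behind the fingertips; this is the grasp point; z points along the fingers, y is the line along which they close (so a half turn about z gives the same grasp; the last joint's range is limited). The gripper opens to 85 mm and grips with 20 to 120 N. Pads are 22 mm wide; open, the fingers measure 114 mm over their backs; the gripper's body (76 mm by 85 mm) begins 54 mm behind the grasp point. The pads swing forward as they close: fully open they stand 13 mm farther back than shut.
Start: joints at [1.086, 0.411, -0.013, 1.596, 0.006, 1.134, -0.082], TCP at [0.253, -0.572, 0.25] pointing down, gripper open.
Joint ranges: [-2.95, 2.95], [-0.29, 1.99], [-1.47, 1.44], [0.14, 2.54], [-1.03, 4.17], [0.13, 1.85], [-2.86, 2.86]. Speed limits (rad/s): [2.39, 2.39, 3.01, 3.01, 3.14, 3.14, 3.14].

### API

Orientations are given as a rotation vector (axis times angle).
In Python, from plant import r gives the robot as it stands.
- The arm moves only by the shell command python3 nudge.py FILE [OPENING] [FORCE], which reads ROWS from the file FILE. ROWS is a JSON list of rows, 1 to 12 of them, each written [[dx, dy, dz], [rx, ry, rz]]: dx, dy, dz in units of 5 mm, then a rotation vector rx, ry, rz in units of 0.1 rad; each row is the pose to reach, as a shift and turn from the pose commanded when the command began, along the tool's axes at that moment; what a row does not reach only later rows make up. A row lasts 1/8 s, in which the tool goes at most 0.0625 m and 0.188 rad, less where a joint would pass 70% of its speed; a pose out of reach is approached as far as the arm can. OPENING is the finger opening in m, set as the command begins (- or left out keeps the last). The fingers move at their own pace and stop on an object; FORCE is the grip in N (left out, the last holds). Time passes only in rows, so rows that do not move let the fingers close. It prints the time, the measured TCP pose, the force, the opening and the grip force at its end. Input that does not fit is refused with a message, and nothing moves.
- r.read_state(): the state, without advancing time (a new reading comes with each control period).
- r.camera(name): name is "side" or "top" or "wrist"; returns a dict with "image" (400x640x3 uint8, red, green, blue), "K" (3x3 intrinsics, pixels), "pose" (4x4, takes a point from camera to world coordinates); the wrist camera has in their place "mount" (4x4, takes a point from camera to tool coordinates, whose origin is the TCP and whose axes are the flange's). Camera axes: x right, y up, looking along -z (the intrinsics and any distortion apply to the point x, -y, -z); pixel columns grow to the right and rows downward; lengths in m; the calibration is good to about 2 mm. A picture is of the moment at which its call begins: read the wrist's pose just before it. There is no depth.
- r.close_job(): hands the job in; it is judged then, once.
The state is a dict: "time": time; "q": joint angles; "joint_velocities": joint speeds; "effort": joint torques, N m; "tcp_pos": TCP position; "ee_rot": TCP orientation; "ft_force": force on the tool from outside, world axes, zero at the start; "ft_torque": the same for the moment, N m; "opening": finger opening in m; "grip_force": force on a finger pad.
Only numpy, scipy, OpenCV 4.12 (cv2) and the standard library are available. Lean on these libraries where they do the work, as an engineer would, in place of code of your own. Each camera call takes 0.05 s, during which the arm holds its last target. There are 200 camera calls.

### The job

Lift the hand-held leak tester out of its blue stand and press its coupler squarely onto the tilted brass test nipple of the slide chamber until the nipple snaps all the way in. Keep it held there against the spring: the program finishes while the gripper is still holding the tester square on the nipple, pressed fully home. Press the nipple only with the coupler, and leave the white sample tube, the yellow-lidded tip box and the slide box where they are.

Things in the scene. Friction and masses are not known exactly. Their poses are not given: they have to be found in the camera images.
- tester: loose hand-held leak tester, 126 mm tall, 0.11-0.22 kg, upright in the stand, coupler down. Origin: centre of the coupler's open mouth (lower end); z up its axis. Along z: dark round coupler 24 mm across (0-36 mm), blue flange 42 mm across (36-42, rests on the stand), grey neck 28 mm across (42-70), white square grip 34 x 34 mm (70-126), black dot on top. Grip faces look along own x and y
- tester_grip (a point): point on the tester's axis in its white grip, 100 mm above the mouth, 26 mm below the top; a good place for the TCP
- coupler_mouth (a point): centre of the coupler's open mouth, the tester's lower end, same axes as the tester. The bore is 14 mm across and 16 mm deep, its wall 5 mm thick
- coupler_seat (a point): centre of the bore's floor, 16 mm up the tester's axis from the mouth; it meets the nipple's tip when the coupler is fully on. Same axes as the tester
- stand: blue block fixed to the bench, 90 x 90 x 46 mm tall, with a blind round hole 31 mm across and 40 mm deep in the middle of its top, in which the coupler stands with play. Origin: centre of the underside
- chamber: slide chamber fixed to the bench: aluminium box 150 (x) x 110 (y) x 40 mm with a glass window on top (to 43 mm). Origin: centre of the underside. A grey 40 x 36 x 36 mm block, centred at own (-25, 0, 58) mm, leans 0.44 rad (25 degrees) towards own -x; the brass nipple stands out of its upper face
- nipple_tip (a point): centre of the nipple's tip; moves with it. Own z: outward along the nipple's axis, leaning 0.44 rad from vertical towards the chamber's -x. Released, it is at (-45, 0, 101) mm in the chamber's frame. Head 11 mm across with a tapered nose (7 mm at the tip), stem 9 mm; stands 30 mm out of the block released, 20 mm fully in
- nipple (a joint): how far the nipple is pushed in along its axis, m: 0 released, 0.010 at its hard stop. It resists with about 11 N at first; past half-way it snaps over and the push needed falls to about 5 N at the stop. It does not latch: let go, it springs back to 0
- tube: white sample tube with a blue cap, 32 mm across (cap 36 mm), 95 mm tall, standing loose; leave alone. Origin: centre of the underside
- tipbox: loose white pipette-tip box with a yellow lid, 79 x 114 x 62 mm; leave alone. Origin: centre of the underside
- slidebox: loose flat slide box, white with a green top, 80 x 80 x 28 mm; leave alone. Origin: centre of the underside

How it is judged:
By the outcome, as a careful person would: the job done as asked, in the order asked, and still so for the second after the job is handed in, while the arm keeps its last pose, push and grip.
It also fails if it takes over 54 s, if anything falls off the work surface, if the arm or the gripper's body presses on something with over 40 N, if the wrist force passes 120 N, or if a joint passes its speed limit or range.

## Working session

There is one attempt and no reset: what is moved stays moved. The work goes in short steps, Python scripts to look and compute and a shell command to move; the robot and the scene stay as the last step left them, time stands still between calls to the robot, and variables do not carry over. Pictures are saved under pics/ and viewed, at most 10 in all, crops included, and the job is handed in when it is done.

```bash
ls; mkdir -p pics; python3 - <<'E'
from plant import r
import cv2,numpy as np
s=r.read_state();print(s)
for n in("top","side"):
    c=r.camera(n);cv2.imwrite(f"pics/{n}0.png",c["image"][:,:,::-1]);print(n,c["K"],c["pose"],[k for k in c])
    np.savez(f"{n}0.npz",**{k:c[k] for k in c})
E
```

```text
nudge.py
pics
plant.py
{'time': 0.0, 'q': array([ 1.08575641,  0.41189707, -0.01273602,  1.59704713,  0.00558638,
        1.13430452, -0.08223256]), 'joint_velocities': array([-0.00068685, -0.0004347 ,  0.00112771,  0.00066347, -0.00133916,
        0.00071997, -0.0002905 ]), 'effort': array([-2.88664123e-04, -6.00634933e+01,  6.81721419e-01, -2.99410987e+01,
        1.37121449e-02,  1.07110559e-02,  1.26899187e-05]), 'tcp_pos': array([ 0.25283552, -0.57106221,  0.24915342]), 'ee_rot': array([-3.07207301e+00, -6.49729700e-01,  6.68889080e-04]), 'ft_force': array([ 0.13586971, -0.98398793,  0.47559002]), 'ft_torque': array([-0.00349811, -0.03471601, -0.03175413]), 'grip_force': 0.0, 'opening': 0.08550581593279218}
top [[364.59559892   0.         317.65098378]
 [  0.         364.59559892 199.26376781]
 [  0.           0.           1.        ]] [[ 0.02490326  0.98793545 -0.1528508   0.51354159]
 [-0.99968421  0.0240961  -0.00713115 -0.02417279]
 [-0.00336201  0.15298012  0.98822355  0.89974108]
 [ 0.          0.          0.          1.        ]] ['image', 'K', 'pose']
side [[436.68667668   0.         320.04242816]
 [  0.         436.68667668 202.43201828]
 [  0.           0.           1.        ]] [[ 0.99603448  0.06245283 -0.06336368  0.5570216 ]
 [-0.0887336   0.74901224 -0.65658739 -0.62709787]
 [ 0.00645443  0.65960617  0.75158369  0.79248451]
 [ 0.          0.          0.          1.        ]] ['image', 'K', 'pose']
```

View pics/top0.png

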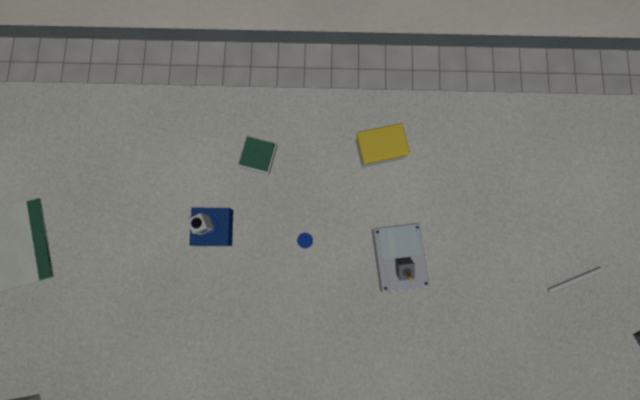

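View pics/side0.png

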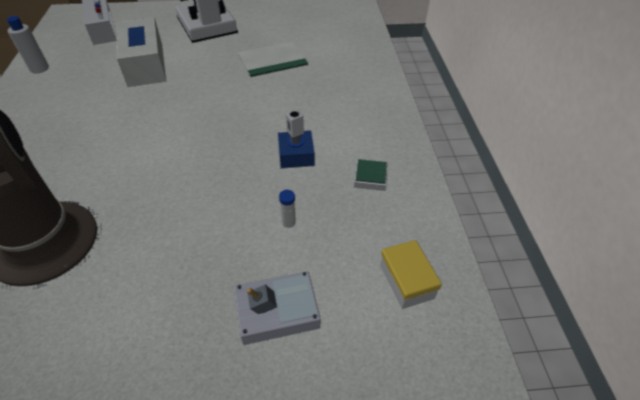

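The top view shows the stand at about (211,227) with the tester dot near (197,223). The chamber is at about (400,257), with the nipple at about (408,273) pointing towards the robot. In the side view the dot is at (294,115), the stand at (296,149) and the nipple at (252,293). Next I measure.

```bash
cat > h.py <<'E'
import numpy as np,cv2
from scipy.spatial.transform import Rotation as R
def ray(c,px,T=None):
    T=c["pose"] if T is None else T;K=c["K"]
    d=np.array([(px[0]-K[0,2])/K[0,0],-(px[1]-K[1,2])/K[1,1],-1.]);return T[:3,3],T[:3,:3]@d
def plane(c,px,z,T=None):
    o,d=ray(c,px,T);return o+d*(z-o[2])/d[2]
def tri(rays):
    A=0;b=0
    for o,d in rays:
        d=d/np.linalg.norm(d);P=np.eye(3)-np.outer(d,d);A=A+P;b=b+P@o
    x=np.linalg.solve(A,b);return x,[np.linalg.norm(np.cross(x-o,d/np.linalg.norm(d))) for o,d in rays]
def proj(c,p,T=None):
    T=c["pose"] if T is None else T
    q=T[:3,:3].T@(np.asarray(p)-T[:3,3]);k=c["K"]@np.array([q[0],-q[1],-q[2]]);return k[:2]/k[2]
def blob(m,box):
    x0,y0,x1,y1=box;z=np.zeros(m.shape,np.uint8);z[y0:y1,x0:x1]=m[y0:y1,x0:x1]
    n,l,st,ce=cv2.connectedComponentsWithStats(z);
    i=1+np.argmax(st[1:,4]);return ce[i],st[i],(l==i).astype(np.uint8)
E
python3 - <<'E'
from h import *
t=dict(np.load("top0.npz"));s=dict(np.load("side0.npz"))
def hsv(c):return cv2.cvtColor(c["image"],cv2.COLOR_RGB2HSV).astype(int)
ht,hs=hsv(t),hsv(s)
dot=[]
for c,h,b in((t,ht,(185,210,215,238)),(s,hs,(284,105,306,125))):
    ce,st,_=blob((h[...,2]<60)&(h[...,1]<150),b);print("dot",ce,st);dot.append(ray(c,ce))
print(tri(dot))
nip=[]
for c,h,b in((t,ht,(395,262,420,285)),(s,hs,(240,282,275,310))):
    m=(h[...,0]>8)&(h[...,0]<32)&(h[...,1]>90);ce,st,_=blob(m,b);print("brass",ce,st);nip.append(ray(c,ce))
print(tri(nip))
# stand top
for c,h,b in((t,ht,(180,200,240,255)),):
    m=(h[...,0]>100)&(h[...,0]<130)&(h[...,1]>120);ce,st,l=blob(m,b);print("stand",ce,st)
    print(cv2.boxPoints(cv2.minAreaRect(cv2.findContours(l,0,1)[0][0])))
# chamber screws
for p in cv2.findNonZero(((ht[...,2]<90)&(np.indices(ht.shape[:2])[1]>365)&(np.indices(ht.shape[:2])[1]<440)&(np.indices(ht.shape[:2])[0]>215)&(np.indices(ht.shape[:2])[0]<300)).astype(np.uint8)).reshape(-1,2)[:0]:pass
m=((ht[...,2]<95)).astype(np.uint8);n,l,st,ce=cv2.connectedComponentsWithStats(m)
P=[(ce[i].round(1),st[i,4],plane(t,ce[i],.04).round(4)) for i in range(n) if 365<ce[i][0]<440 and 215<ce[i][1]<300]
print(*P,sep="\n")
u=lambda c,b,z,n:cv2.imwrite(n,cv2.resize(c["image"][b[1]:b[3],b[0]:b[2],::-1],None,fx=z,fy=z,interpolation=0))
a=cv2.resize(t["image"][200:300,180:240],None,fx=6,fy=6,interpolation=0);b=cv2.resize(t["image"][215:298,365:435],None,fx=6,fy=6,interpolation=0)
o=np.zeros((600,800,3),np.uint8);o[:600,:360]=a;o[:498,370:790]=b;cv2.imwrite("pics/cr.png",o[...,::-1])
E
```

```text
dot [195.93506494 222.50649351] [191 218  10  10  77]
dot [294.13333333 113.86666667] [291 112   8   5  30]
(array([0.57543607, 0.23527369, 0.13743302]), [np.float64(0.00047248087625435055), np.float64(0.0004724808762543552)])
brass [408.67741935 275.29032258] [406 271   7   9  31]
brass [252.34782609 292.60869565] [248 289  10   9  46]
(array([ 0.47569638, -0.22021735,  0.09125207]), [np.float64(0.0006766827520919909), np.float64(0.0006766827520918953)])
stand [214.63182674 227.44821092] [ 190  208   43   37 1062]
[[189.80034 243.99199]
 [191.26039 207.4904 ]
 [232.07509 209.123  ]
 [230.61504 245.62459]]
(array([416.9, 226.9]), np.int32(8), array([ 0.5864, -0.2533,  0.04  ]))
(array([376.5, 259.9]), np.int32(95), array([ 0.5071, -0.1583,  0.04  ]))
(array([377. , 231.5]), np.int32(8), array([ 0.5732, -0.1595,  0.04  ]))
(array([404.1, 267.5]), np.int32(377), array([ 0.4915, -0.2222,  0.04  ]))
(array([425.9, 282.9]), np.int32(8), array([ 0.4579, -0.2719,  0.04  ]))
(array([385.1, 287.9]), np.int32(8), array([ 0.4443, -0.1781,  0.04  ]))
```

View pics/cr.png

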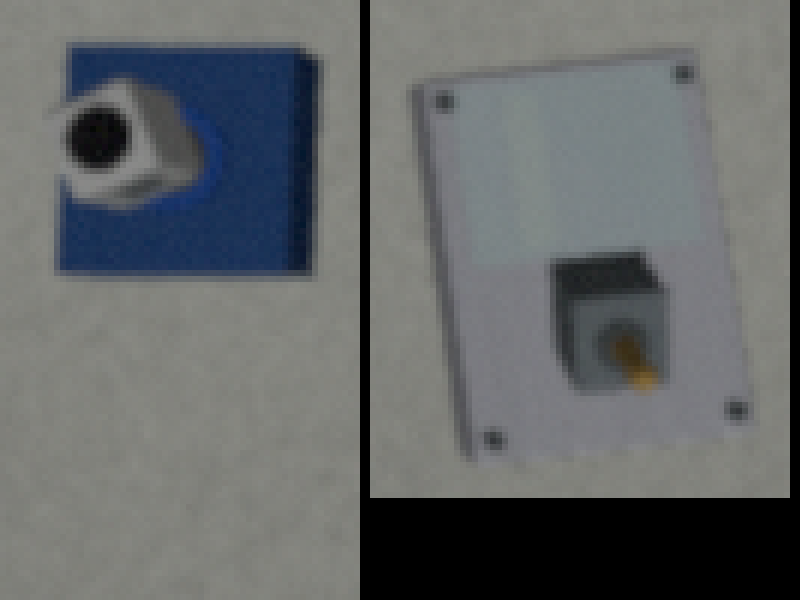

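The crop shows the grip's top face turned about 0.2 rad, with the dot centred and the nipple leaning down and to the right. The measured dot height (137 against 136 mm) and the nipple centroid both agree with the given sizes. Next I work out the move to a point above the tester.

```bash
cat >> h.py <<'E'
def need(s,p,Rm):
    Q=R.from_rotvec(s["ee_rot"]).as_matrix()
    return (Q.T@(np.asarray(p)-s["tcp_pos"])).round(4),R.from_matrix(Q.T@Rm).as_rotvec().round(4)
def down(yaw,tilt=0,ty=0):
    # tool down, x axis at world yaw
    c,s_=np.cos(yaw),np.sin(yaw);return np.array([[c,s_,0],[s_,-c,0],[0,0,-1.]])
E
python3 - <<'E'
from h import *
from plant import r
s=r.read_state();print(R.from_rotvec(s["ee_rot"]).as_matrix().round(3))
c=r.camera("wrist");print(c["mount"].round(4),c["K"])
for y in(.2,.2-np.pi/2,.2+np.pi/2):print(y,need(s,[.575,.235,.26],down(y)))
E
```

```text
[[ 0.914  0.405 -0.001]
 [ 0.405 -0.914  0.001]
 [-0.    -0.001 -1.   ]]
[[ 2.000e-04  9.502e-01  3.116e-01  8.050e-02]
 [ 1.000e+00 -4.000e-04  5.000e-04  1.200e-03]
 [ 6.000e-04  3.116e-01 -9.502e-01 -1.230e-01]
 [ 0.000e+00  0.000e+00  0.000e+00  1.000e+00]] [[304.56767882   0.         320.85835808]
 [  0.         304.56767882 205.31730675]
 [  0.           0.           1.        ]]
0.2 (array([ 0.6209, -0.6067, -0.0099]), array([-1.500e-03,  2.000e-04,  2.168e-01]))
-1.3707963267948966 (array([ 0.6209, -0.6067, -0.0099]), array([-1.0000e-03,  1.4000e-03,  1.7876e+00]))
1.7707963267948965 (array([ 0.6209, -0.6067, -0.0099]), array([-1.300e-03, -9.000e-04, -1.354e+00]))
```
Camera 80 mm ahead in tool x, 123 behind TCP, looking tilted back toward TCP. Gripper appears in image maybe. Choose yaw 0.2: tool x ~ world +x. Joint change: q1 from? q1=1.086 at azimuth -1.15?? Base mounted rotated or q1 offset; at az -1.15 q1=1.086... so q1 = ... perhaps other sign/ offset. Whatever; tool x yaw .417 at az -1.15, q7=-.08. At az .39, q1 would be 1.54 more or less: 2.63?? within 2.95. or sign... fine. Then q7 = with q1 turning +1.54, yaw would be .417+1.54=1.96; need .2 → q7 ∓1.76 — magnitude 1.84 <2.86. ok. For nipple: az -.44. Tool x yaw at tilt... from tester to chamber az changes -.83; keep yaw about .2 okay or so. Yaw relative to azimuth stays in limit: at start offset 1.57 (q7≈0). At tester yaw .2 offset -.19 (q7 |1.76|). At nipple: az -.48, yaw choice .2 → offset .68 → q7 ~.9. Good.

Units first: shifts go in units of 5 mm and turns go in units of 0.1 rad. So 0.621 m is 124.2, -0.607 m is -121.4, 0.217 rad is 2.17.

```bash
echo '[[[124.2, -121.4, -2], [0, 0, 2.17]], [[124.2, -121.4, -2], [0, 0, 2.17]], [[124.2, -121.4, -2], [0, 0, 2.17]], [[124.2, -121.4, -2], [0, 0, 2.17]], [[124.2, -121.4, -2], [0, 0, 2.17]], [[124.2, -121.4, -2], [0, 0, 2.17]], [[124.2, -121.4, -2], [0, 0, 2.17]], [[124.2, -121.4, -2], [0, 0, 2.17]], [[124.2, -121.4, -2], [0, 0, 2.17]], [[124.2, -121.4, -2], [0, 0, 2.17]], [[124.2, -121.4, -2], [0, 0, 2.17]], [[124.2, -121.4, -2], [0, 0, 2.17]]]' > next.json && python3 nudge.py next.json; python3 - <<'E'
from h import *
from plant import r
s=r.read_state();print(s["q"].round(2),s["time"])
for y in(.2,):print(y,need(s,[.575,.235,.26],down(y)))
E
```

```text
time: 1.65
tcp_pos: [0.5317, 0.1266, 0.2586]
ee_rot: [3.126, 0.312, 0.0]
ft_force: [1.0, -1.0, 0.3]
opening: 0.0854
grip_force: 0.0
[ 0.04  0.31 -0.46  1.75  0.15  1.11 -1.83] 1.65
0.2 (array([ 0.0639, -0.0977, -0.0014]), array([ 0.0003, -0.0001, -0.0008]))
```

To row units: -0.098 m is -19.6, 0.064 m is 12.8.

```bash
echo '[[[12.8, -19.6, 0], [0, 0, 0]], [[12.8, -19.6, 0], [0, 0, 0]], [[12.8, -19.6, 0], [0, 0, 0]], [[12.8, -19.6, 0], [0, 0, 0]]]' > next.json && python3 nudge.py next.json; python3 - <<'E'
from h import *
from plant import r
s=r.read_state();print(s["q"].round(2),s["time"])
c=r.camera("wrist");cv2.imwrite("pics/w1.png",c["image"][:,:,::-1])
Tt=np.eye(4);Tt[:3,:3]=R.from_rotvec(s["ee_rot"]).as_matrix();Tt[:3,3]=s["tcp_pos"]
np.savez("w1.npz",image=c["image"],K=c["K"],pose=Tt@c["mount"],tcp=s["tcp_pos"],rot=s["ee_rot"])
E
```

```text
time: 2.15
tcp_pos: [0.5742, 0.2331, 0.2579]
ee_rot: [3.125, 0.313, -0.002]
ft_force: [0.7, 0.1, -0.9]
opening: 0.0857
grip_force: 0.0
[-0.13  0.44 -0.47  1.57  0.21  1.18 -2.01] 2.15
```

View pics/w1.png

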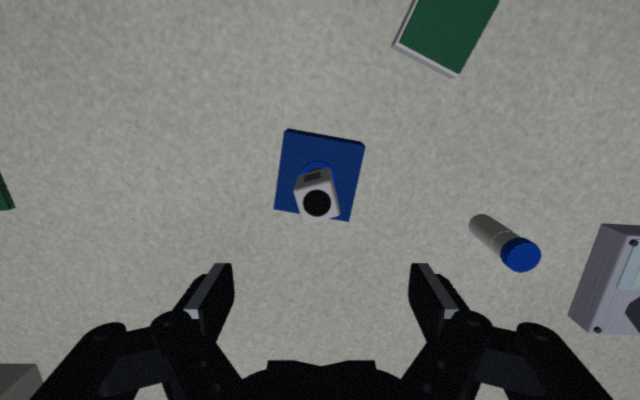

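The tester's dot is at (316,203) and the fingers straddle columns 220-410 with the gap centred near 320. The grip's top face is roughly at (294-341, 180-222). Now the dot position and grip yaw from this view.

```bash
python3 - <<'E'
from h import *
w=dict(np.load("w1.npz"));g=w["image"].max(2).astype(int)
ce,st,_=blob(w["image"].max(2)<60,(295,185,340,220));print(ce,st,plane(w,ce,.136))
h=cv2.cvtColor(w["image"],cv2.COLOR_RGB2HSV).astype(int)
m=(h[...,1]<70)&(h[...,2]>120);
ys,xs=np.indices(m.shape);box=(xs>288)&(xs<346)&(ys>170)&(ys<226)
print(np.percentile(g[box],[5,25,50,75,95]))
o=cv2.resize(w["image"][160:230,285:350],None,fx=8,fy=8,interpolation=0);cv2.imwrite("pics/w1c.png",o[...,::-1])
E
```

```text
[316.59358289 202.52406417] [303 190  28  26 561] [0.57636652 0.23615288 0.136     ]
[ 11.  59.  90. 141. 151.]
```

View pics/w1c.png

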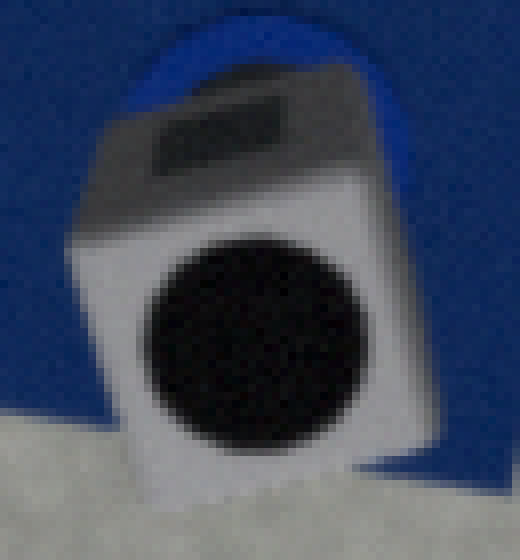

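The top face's corners lie at about (294,190.6), (330.3,181.5), (338.1,215) and (303.8,223.8).

```bash
python3 - <<'E'
from h import *
from plant import r
w=dict(np.load("w1.npz"))
P=[plane(w,p,.136) for p in((294,190.6),(330.3,181.5),(338.1,215),(303.8,223.8))]
print(np.mean(P,0))
for i in range(4):
    d=P[(i+1)%4]-P[i];print(np.linalg.norm(d[:2]).round(4),np.arctan2(d[1],d[0])%(np.pi/2))
yaw=np.mean([np.arctan2(*(P[(i+1)%4]-P[i])[1::-1])%(np.pi/2) for i in range(4)])
s=r.read_state()
for y in(yaw,yaw-np.pi/2):
  for z in(.20,.11):print(y,need(s,[.5762,.2358,z],down(y)))
E
```

```text
[0.57590387 0.23610388 0.136     ]
0.0312 0.4526154382323644
0.0302 0.4324136310934623
0.0306 0.4678953262755776
0.0307 0.4518990545832124
0.4512058625461542 (array([ 0.0025, -0.0031,  0.0582]), array([ 0.001 ,  0.001 , -0.2525]))
0.4512058625461542 (array([ 0.0026, -0.0032,  0.1482]), array([ 0.001 ,  0.001 , -0.2525]))
-1.1195904642487424 (array([ 0.0025, -0.0031,  0.0582]), array([ 0.0015, -0.    ,  1.3182]))
-1.1195904642487424 (array([ 0.0026, -0.0032,  0.1482]), array([ 0.0015, -0.    ,  1.3182]))
```

To row units: 0.148 m is 29.6, 0.135 m is 27, -0.2525 rad is -2.525.

```bash
echo '[[[0.5, -0.6, 0], [0, 0, -1.26]], [[0.5, -0.6, 10], [0, 0, -2.525]], [[0.5, -0.6, 16], [0, 0, -2.525]], [[0.5, -0.6, 22], [0, 0, -2.525]], [[0.5, -0.6, 27], [0, 0, -2.525]], [[0.5, -0.6, 29.6], [0, 0, -2.525]], [[0.5, -0.6, 29.6], [0, 0, -2.525]]]' > next.json && python3 nudge.py next.json
```

```text
time: 3.08
tcp_pos: [0.5762, 0.2359, 0.1103]
ee_rot: [3.061, 0.702, -0.002]
ft_force: [-0.1, -1.3, 0.2]
opening: 0.0856
grip_force: 0.0
```

```bash
echo '[[[0, 0, 0], [0, 0, 0]], [[0, 0, 0], [0, 0, 0]], [[0, 0, 0], [0, 0, 0]], [[0, 0, 0], [0, 0, 0]], [[0, 0, 0], [0, 0, 0]], [[0, 0, 0], [0, 0, 0]], [[0, 0, 0], [0, 0, 0]], [[0, 0, 0], [0, 0, 0]]]' > next.json && python3 nudge.py next.json 0.02 80
```

```text
time: 4.08
tcp_pos: [0.5767, 0.2375, 0.1115]
ee_rot: [-3.061, -0.705, -0.002]
ft_force: [-0.6, -0.7, 4.9]
opening: 0.033
grip_force: 79.9
```

To row units: -0.14 m is -28, -0.16 m is -32.

```bash
echo '[[[0, 0, -2], [0, 0, 0]], [[0, 0, -6], [0, 0, 0]], [[0, 0, -12], [0, 0, 0]], [[0, 0, -20], [0, 0, 0]], [[0, 0, -28], [0, 0, 0]], [[0, 0, -32], [0, 0, 0]], [[0, 0, -32], [0, 0, 0]]]' > next.json && python3 nudge.py next.json; python3 - <<'E'
from h import *
from plant import r
s=r.read_state();print(s["q"].round(2))
Tt=np.eye(4);Tt[:3,:3]=R.from_rotvec(s["ee_rot"]).as_matrix();Tt[:3,3]=s["tcp_pos"]
for n in("side","wrist"):
    c=r.camera(n);P=c.get("pose",None);P=Tt@c["mount"] if P is None else P
    np.savez(f"{n}2.npz",image=c["image"],K=c["K"],pose=P)
    cc=dict(K=c["K"],pose=P)
    print(n,[proj(cc,Tt@np.array([0,0,z,1])@np.eye(4)[:, :3]).round(1) for z in(0,.064,.1)])
    o=c["image"][20:170,230:400] if n=="side" else c["image"][150:400,180:460]
    cv2.imwrite(f"pics/{n}2.png",cv2.resize(o,None,fx=3.5 if n=="side" else 2,fy=3.5 if n=="side" else 2)[...,::-1])
E
```

```text
time: 4.95
tcp_pos: [0.577, 0.2377, 0.2734]
ee_rot: [-3.061, -0.704, -0.007]
ft_force: [-0.5, -0.6, -2.1]
opening: 0.0331
grip_force: 79.5
[-0.1   0.44 -0.52  1.55  0.23  1.21 -1.78]
side [array([292.6,  62.9]), array([293.9,  87.8]), array([294.5, 100.8])]
wrist [array([318.3, 287.1]), array([319.1, 232.6]), array([319.4, 214.2])]
```

View pics/side2.png

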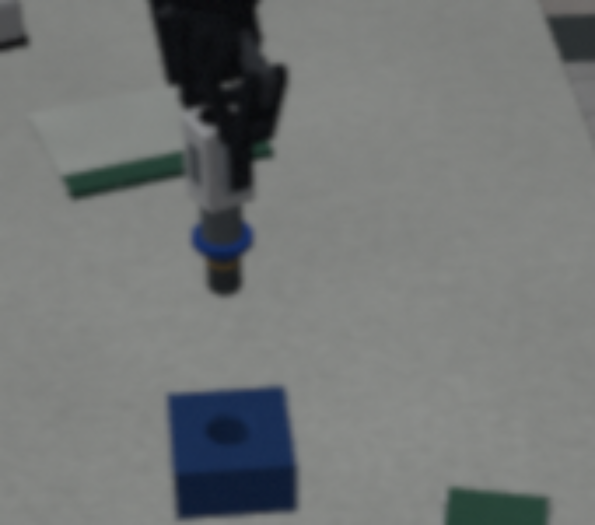

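View pics/wrist2.png

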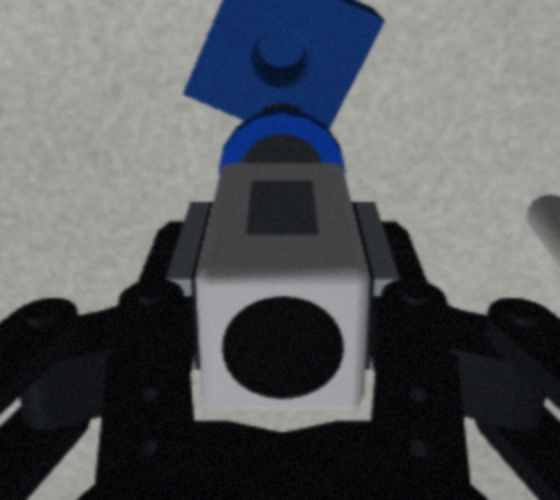

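The tester is out of the stand and hangs straight. The mouth is at (294,101) in the side view, against a predicted (294.5,100.8), and the dot is at (321,323) in the wrist view. Now I compute the in-hand offset and the pre-press pose.

```bash
cat >> h.py <<'E'
psi=.1418
A=np.array([-np.sin(.44)*np.cos(psi),-np.sin(.44)*np.sin(psi),np.cos(.44)])
N=np.array([.4709,-.2217,.101])
def target(s,n,k,A=A):
    Q=R.from_rotvec(s["ee_rot"]).as_matrix();v=np.cross(Q[:,2],-A);sn=np.linalg.norm(v)
    M=R.from_rotvec(v/max(sn,1e-9)*np.arctan2(sn,Q[:,2]@-A)).as_matrix()@Q
    return need(s,n+A*k,M)
E
python3 - <<'E'
from h import *
from plant import r
s=r.read_state();w=dict(np.load("wrist2.npz"))
c=r.camera("wrist");M=c["mount"]
ce,st,_=blob(w["image"].max(2)<45,(288,295,355,352));print(ce,st)
o,d=ray(w,ce,M);print("dot in tool",o+d*((-.026-o[2])/d[2]))
print(target(s,N,.14),s["time"])
E
```

```text
[320.98245614 323.31493368] [ 292  299   59   50 2337]
dot in tool [ 0.00093003  0.0012611  -0.026     ]
(array([-0.3517,  0.3483,  0.043 ]), array([-0.1342,  0.4194,  0.    ])) 5.05
```

To row units: -0.352 m is -70.4, 0.348 m is 69.6, 0.42 rad is 4.2.

```bash
echo '[[[-8, 8, 0], [0, 0, 0]], [[-16, 16, 0], [-0.2, 0.6, 0]], [[-24, 24, 2], [-0.45, 1.4, 0]], [[-32, 32, 2], [-0.67, 2.1, 0]], [[-40, 40, 4], [-0.9, 2.8, 0]], [[-48, 48, 4], [-1.12, 3.5, 0]], [[-56, 55.4, 6], [-1.34, 4.2, 0]], [[-63, 62.4, 7], [-1.34, 4.2, 0]], [[-68, 67.4, 8], [-1.34, 4.2, 0]], [[-70.4, 69.6, 8.6], [-1.34, 4.2, 0]], [[-70.4, 69.6, 8.6], [-1.34, 4.2, 0]], [[-70.4, 69.6, 8.6], [-1.34, 4.2, 0]]]' > next.json && python3 nudge.py next.json; python3 - <<'E'
from h import *
from plant import r
s=r.read_state();print(s["q"].round(2),s["time"],target(s,N,.14))
Tt=np.eye(4);Tt[:3,:3]=R.from_rotvec(s["ee_rot"]).as_matrix();Tt[:3,3]=s["tcp_pos"]
O=np.zeros((600,800,3),np.uint8)
for n in("side","wrist","top"):
    c=r.camera(n);P=c.get("pose",None);P=Tt@c["mount"] if P is None else P
    np.savez(f"{n}3.npz",image=c["image"],K=c["K"],pose=P)
    cc=dict(K=c["K"],pose=P);m=proj(cc,(Tt@[0,0,.1,1])[:3]);print(n,"mouth",m.round(1),"tip",proj(cc,N).round(1))
    if n=="side":O[:400,:400]=cv2.resize(c["image"][230:330,200:300],(400,400))
    if n=="wrist":O[:400,400:]=cv2.resize(c["image"][100:300,220:420],(400,400))
cv2.imwrite("pics/pre.png",O[...,::-1])
E
```

```text
time: 6.6
tcp_pos: [0.4118, -0.2286, 0.2271]
ee_rot: [2.955, 0.681, 0.676]
ft_force: [0.4, 1.0, -1.0]
opening: 0.0332
grip_force: 79.9
[ 0.77  0.04 -0.17  2.22 -0.52  0.61 -0.12] 6.6 (array([-0.0004,  0.0015, -0.0006]), array([-0.0021, -0.0007, -0.    ]))
side mouth [237.1 281.3] tip [249.4 290.7]
wrist mouth [319.6 213.8] tip [321.8 199.5]
top mouth [415.3 287.7] tip [410.5 278.2]
```

View pics/pre.png

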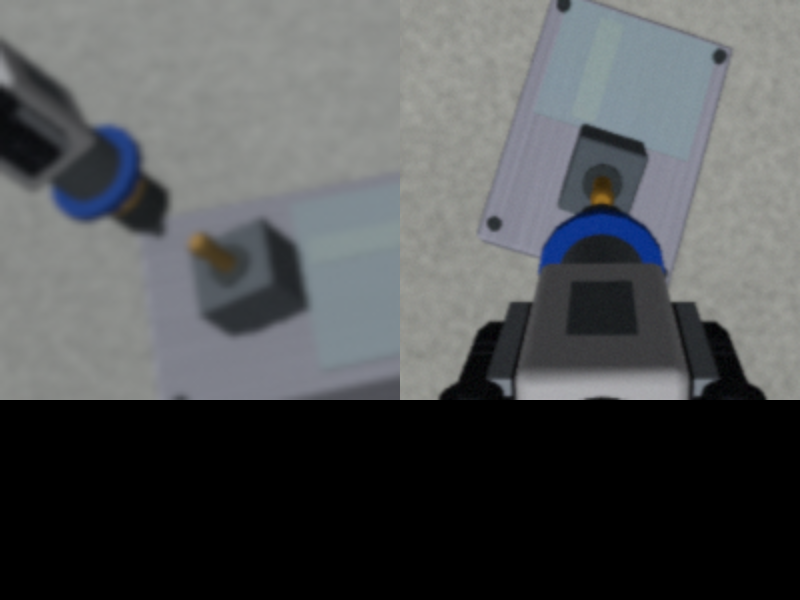

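The side view shows the nipple tip at (249,290), as predicted, and its axis line runs through the mouth and flange centres. In the wrist view the brass and the flange share column 321. They are aligned, so I approach to just above the tip.

To row units: 0.0005 m is 0.1, 0.034 m is 6.8, -0.002 rad is -0.02.

```bash
echo '[[[0, 0.1, 3], [-0.01, 0, 0]], [[0, 0.1, 5.6], [-0.02, 0, 0]], [[0, 0.1, 6.8], [-0.02, 0, 0]], [[0, 0.1, 6.8], [-0.02, 0, 0]]]' > next.json && python3 nudge.py next.json; python3 - <<'E'
from h import *
from plant import r
s=r.read_state();print(s["q"].round(2),s["time"],target(s,N,.106))
O=np.zeros((600,800,3),np.uint8)
for n in("side","wrist","top"):
    c=r.camera(n);i=c["image"]
    if n=="side":O[:400,:400]=cv2.resize(i[260:310,220:270],(400,400))
    if n=="wrist":O[:400,400:]=cv2.resize(i[130:230,270:370],(400,400))
    if n=="top":O[400:,:300]=cv2.resize(i[255:295,380:440],(300,200))
cv2.imwrite("pics/pre2.png",O[...,::-1])
E
```

```text
time: 7.25
tcp_pos: [0.4264, -0.2277, 0.1965]
ee_rot: [2.953, 0.679, 0.676]
ft_force: [-0.8, -0.1, -1.6]
opening: 0.033
grip_force: 79.9
[ 0.76  0.11 -0.18  2.24 -0.55  0.52 -0.09] 7.25 (array([-0.0001,  0.0003, -0.0005]), array([ 0.0004, -0.0007,  0.    ]))
```

View pics/pre2.png

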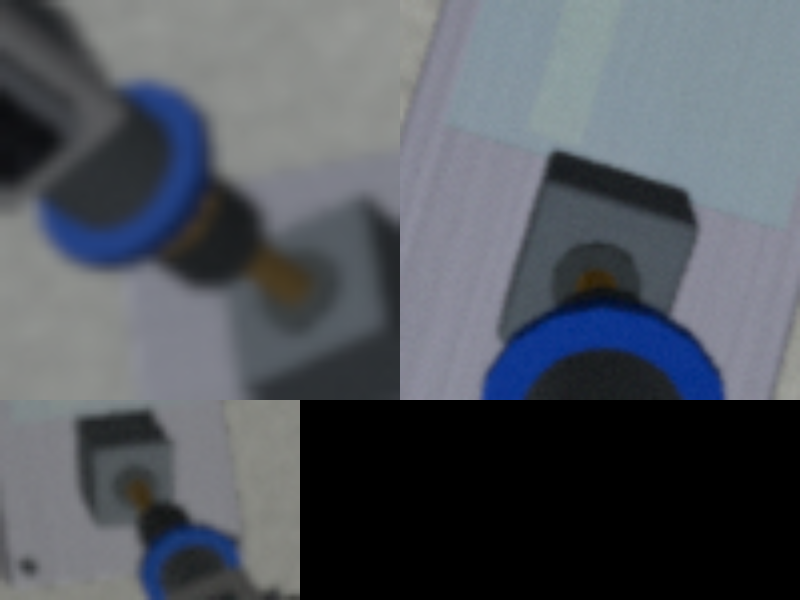

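All three views show the coupler in line with the nipple. The brass sits about 1 mm to the tool's -y side, at column 597 against 604 in the crop. I shift by that and slide on.

```bash
echo '[[[0, -0.2, 0.6], [0, 0, 0]], [[0, -0.2, 1.6], [0, 0, 0]], [[0, -0.2, 2.4], [0, 0, 0]], [[0, -0.2, 3.2], [0, 0, 0]], [[0, -0.2, 3.8], [0, 0, 0]], [[0, -0.2, 3.8], [0, 0, 0]]]' > next.json && python3 nudge.py next.json; python3 - <<'E'
from h import *
from plant import r
s=r.read_state();Q=R.from_rotvec(s["ee_rot"]).as_matrix();print(Q.T@s["ft_force"],Q.T@s["ft_torque"],target(s,N,.087))
E
```

```text
time: 8.15
tcp_pos: [0.434, -0.226, 0.1794]
ee_rot: [2.952, 0.679, 0.677]
ft_force: [0.7, 0.0, -1.3]
opening: 0.0333
grip_force: 80.2
[0.06728423 0.12355747 1.49814993] [ 0.17164622 -0.66759675  0.02049001] (array([-0.0001,  0.001 , -0.0003]), array([ 0.0012, -0.0009, -0.    ]))
```

```bash
for k in 1; do echo '[[[0, 0, 0.4], [0, 0, 0]], [[0, 0, 0.8], [0, 0, 0]], [[0, 0, 1.2], [0, 0, 0]], [[0, 0, 1.2], [0, 0, 0]]]' > next.json && python3 nudge.py next.json; done; python3 - <<'E'
from h import *
from plant import r
s=r.read_state();Q=R.from_rotvec(s["ee_rot"]).as_matrix();print(Q.T@s["ft_force"],Q.T@s["ft_torque"],target(s,N,.084))
E
```

```text
time: 8.65
tcp_pos: [0.4365, -0.2258, 0.1745]
ee_rot: [2.952, 0.678, 0.677]
ft_force: [-3.9, 0.4, 5.0]
opening: 0.0333
grip_force: 81.1
[-0.9017039  -1.28661097 -6.13375176] [ 0.65810264 -0.70284865  0.03527246] (array([-0.0002,  0.0008, -0.0027]), array([ 0.0018, -0.0012,  0.    ]))
```

```bash
echo '[[[0, 0, 0.4], [0, 0, 0]], [[0, 0, 0.8], [0, 0, 0]], [[0, 0, 1.2], [0, 0, 0]], [[0, 0, 1.2], [0, 0, 0]]]' > next.json && python3 nudge.py next.json; python3 - <<'E'
from h import *
from plant import r
s=r.read_state();Q=R.from_rotvec(s["ee_rot"]).as_matrix();print(Q.T@s["ft_force"],Q.T@s["ft_torque"],target(s,N,.084))
E
```

```text
time: 9.15
tcp_pos: [0.4389, -0.2256, 0.1696]
ee_rot: [2.951, 0.678, 0.678]
ft_force: [-12.7, 2.6, 21.0]
opening: 0.0334
grip_force: 83.1
[ -0.62841106  -4.77507768 -24.25164879] [ 1.57123795 -0.91807498 -0.02677805] (array([-0.0003,  0.0007, -0.0082]), array([ 0.002 , -0.0015, -0.    ]))
```

To row units: -0.0008 m is -0.16.

```bash
echo '[[[0, -0.16, 0], [0, 0, 0]], [[0, -0.16, 0], [0, 0, 0]], [[0, -0.16, 0], [0, 0, 0]]]' > next.json && python3 nudge.py next.json; python3 - <<'E'
from h import *
from plant import r
s=r.read_state();Q=R.from_rotvec(s["ee_rot"]).as_matrix();print(Q.T@s["ft_force"],Q.T@s["ft_torque"],target(s,N,.084))
O=np.zeros((600,800,3),np.uint8)
for n in("side","wrist","top"):
    c=r.camera(n);i=c["image"]
    if n=="side":O[:400,:400]=cv2.resize(i[260:310,220:270],(400,400))
    if n=="wrist":O[:,400:]=cv2.resize(i[130:355,245:395],(400,600))
    if n=="top":O[400:,:300]=cv2.resize(i[255:295,380:440],(300,200))
cv2.imwrite("pics/push.png",O[...,::-1])
E
```

```text
time: 9.52
tcp_pos: [0.4388, -0.2253, 0.1697]
ee_rot: [2.95, 0.677, 0.678]
ft_force: [-12.3, 1.0, 17.7]
opening: 0.0335
grip_force: 82.6
[ -2.30267578  -3.59744199 -21.19925698] [ 1.06505205 -0.99055357 -0.02850381] (array([-0.0003,  0.0009, -0.0081]), array([ 0.0032, -0.0016, -0.    ]))
```

View pics/push.png

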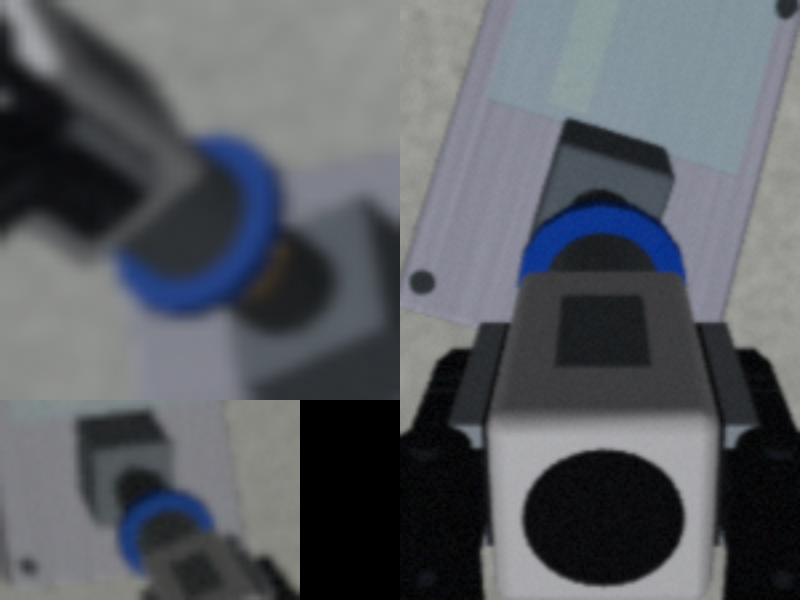

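The coupler sits down over the nipple close to the block collar, the tester hasn't moved in the grip (dot still at (321,324)), and it looks square. I add a small extra push to tell the hard stop from the spring.

To row units: 0.0006 m is 0.12, -0.0004 m is -0.08.

```bash
echo '[[[0, -0.08, 0.06], [0, 0, 0]], [[0, -0.08, 0.12], [0, 0, 0]], [[0, -0.08, 0.12], [0, 0, 0]]]' > next.json && python3 nudge.py next.json; python3 - <<'E'
from h import *
from plant import r
s=r.read_state();Q=R.from_rotvec(s["ee_rot"]).as_matrix();print(Q.T@s["ft_force"],Q.T@s["ft_torque"],target(s,N,.084))
E
```

```text
time: 10.05
tcp_pos: [0.4389, -0.2253, 0.1695]
ee_rot: [2.95, 0.677, 0.679]
ft_force: [-15.9, 1.3, 24.8]
opening: 0.033
grip_force: 83.8
[ -2.19291104  -4.30419182 -29.0283573 ] [ 1.25947517 -1.17717875  0.01106989] (array([-0.0003,  0.0009, -0.0082]), array([ 0.0041, -0.0019, -0.    ]))
```

The stop is hard: 0.6 mm of extra command moved the TCP about 0.1 mm and raised the force by 8 N. The travel also fits, at 8.2 mm plus 1.5 mm for the higher grasp, or about 9.7 mm. I hold for a second to check it's stable, then hand in.

```bash
echo '[[[0, 0, 0], [0, 0, 0]], [[0, 0, 0], [0, 0, 0]], [[0, 0, 0], [0, 0, 0]], [[0, 0, 0], [0, 0, 0]], [[0, 0, 0], [0, 0, 0]], [[0, 0, 0], [0, 0, 0]]]' > next.json && python3 nudge.py next.json && python3 -c "
from plant import r
print(r.close_job())"
```

```text
time: 10.8
tcp_pos: [0.4388, -0.2253, 0.1696]
ee_rot: [2.95, 0.677, 0.679]
ft_force: [-15.4, 1.0, 24.4]
opening: 0.0332
grip_force: 83.7
the job is handed in; nothing more can be done
None
```

I handed the job in at about 11 s with the tester still gripped square on the nipple and pressed against its hard stop with about 29 N; full travel is inferred from force and depth, not read from the joint.

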